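# Turn the workshop compressor just past compression

### The job

On the joiner's bench lie two compressor pumps being serviced, shaft up: take the flywheel of the single-cylinder pump by its upright handle and turn it clockwise (seen from above) over compression, where the resistance builds to a peak just before the handle comes in line with the cylinder and then gives way. Stop just past, with the handle about 15 degrees beyond the line of the cylinder, never letting it run on more than 40 degrees past that line, and let go. Leave the flywheel of the twin-cylinder pump alone.

Things in the scene. Friction and masses are not known exactly. Their poses are not given: they have to be found in the camera images.
- pump: single-cylinder pump, fixed on a 200 x 190 mm board; origin on its upright shaft's axis at bench level, +x along its one finned cylinder (level, 90 mm wide, roughly away from the robot, square grey head ending 190 mm from the axis, 113 mm high). On top a dark flywheel, 220 mm diameter, flat top 152 mm above the bench, shaft nut 6 mm more; only its handle stands higher.
- flywheel (a joint): its flywheel's angle, rad: 0 = handle in line with the cylinder, grows clockwise from above; handle direction = pump yaw - value. Starts -1.15 to -0.75, stops at +-1.35. Stays where left: friction 0.38 N m (5 N at the handle). Compression adds more and more to a peak of 0.68 N m in all (9 N) at -0.25, nothing at 0, then pushes along: 0.1 N m left at +0.25, 0.2 at +0.75.
- crank_mid (a point): middle of the upright handle on that flywheel: a black round grip, 25 mm diameter, 54 mm tall, spinning freely on its pin 80 mm from the wheel's axis. The point is on the grip's axis, 182 mm above the bench; the grip reaches from 153 to 207 mm.
- twin_crank_mid (a point): the same point of the like handle on the other pump, which has two slimmer cylinders in a V; same flywheel and heights, to be left alone. The pumps stand side by side, left and right of the middle, either way round, 400 to 520 mm apart.

How it is judged:
By the outcome, as a careful person would: the job done as asked, in the order asked, and still so for the second after the job is handed in, with the robot touching nothing.
It also fails if it takes over 32 s, if anything falls off the work surface, if the arm or the gripper's body presses on something with over 40 N, if the wrist force passes 120 N, or if a joint passes its speed limit or range.

### The arm

A 7-joint arm with a two-finger parallel gripper is mounted at the origin on the work surface. World frame = base frame: x ahead of the robot, y to its left, z up, the work surface at z = 0. Lengths are in m, angles in rad, forces in N, time in s.
With the tool pointing down it reaches from about 0.425 to 0.925 m from the base axis. Payload 6.8 kg.
Tool frame: the origin (TCP) lies on the centre line of the jaws, within the pads' length; the fingertips stand bot.tip_reach ahead of it and the grasp point (between the pads) lies 3 mm ahead of it (bot.tip_reach is the distance from the TCP to the fingertips, in m); z points along the fingers, y is the line along which they close (so a half turn about z gives the same grasp; the last joint's range is limited). The gripper opens to 85 mm and grips with 20 to 120 N. Pads are 22 mm wide; open, the fingers measure 114 mm over their backs; the gripper's body (76 mm by 85 mm) begins 54 mm behind the grasp point. The pads swing forward as they close: fully open they stand 13 mm farther back than shut.
Start: joints at [-1.405, 0.477, 0.022, 1.555, -0.011, 1.109, -0.083], TCP at [0.183, 0.65, 0.253] pointing down, gripper open.
Joint ranges: [-2.96, 2.96], [-0.34, 2.1], [-1.41, 1.46], [0.24, 2.44], [-1.37, 4.51], [0.17, 1.92], [-2.96, 2.96]. Speed limits (rad/s): [2.39, 2.39, 3.14, 3.14, 3.14, 3.14, 3.14].

### API

Orientations are given as a unit quaternion [w, x, y, z].
In Python, from station import bot gives the robot as it stands.
- The arm moves only by the tool jog_arm, never from a script. Its argument "deltas" is a list of rows, each a list of 7 numbers: the shift along the world's x, y, z in m, then the turn, a rotation vector about the world's x, y, z in rad, then the opening, from 0 (shut) to 1 (fully open). In form: [[x, y, z, rx, ry, rz, grip], ...]. A call has 1 to 10 rows; each row shifts and turns the commanded pose from where the row before left it; what a row does not reach is not made up. A row lasts 1/10 s, in which the tool goes at most 50 mm and 8.59 degrees, less where a joint would pass 70% of its speed; a pose out of reach is approached as far as the arm can. A call with a gripper value outside its range is refused whole. The fingers move at their own pace and stop on an object; "newtons" is the grip in N (left out, the last holds). Time passes only in rows, so rows that do not move let the fingers close. It gives the time, the measured TCP pose, the force, the opening and the grip force at its end, in the units of the state.
- bot.get_obs(): the state, without advancing time (a new reading comes with each control period).
- bot.read_camera(name): name is "side" or "top"; returns a dict with "img" (420x560x3 uint8, red, green, blue), "K" (3x3 intrinsics, pixels), "dist_coeffs" ([k1, k2, p1, p2, k3] as OpenCV has them; the pictures are not rectified), "eye" and "attitude" of the camera in the world. Camera axes: x right, y down, z forward; pixel columns grow to the right and rows downward; lengths in m; the calibration is good to about 2 mm. A picture is of the moment at which its call begins. There is no depth.
- bot.hand_in(): hands the job in; it is judged then, once.
The state is a dict: "t": time; "q": joint angles; "joint_vel": joint speeds; "joint_torque": joint torques, N m; "eef_pos": TCP position; "tool_rot": TCP orientation; "contact_force": force on the tool from outside, world axes, zero at the start; "torque": the same for the moment, N m; "gripper_width": opening from 0.0 (shut) to 1.0 (fully open); "grasp_force": force on a finger pad.
Only numpy, scipy, OpenCV 4.12 (cv2) and the standard library are available. Lean on these libraries where they do the work, as an engineer would, in place of code of your own. Each camera call takes 0.05 s, during which the arm holds its last target. There are 200 camera calls.

## Working session

There is one attempt and no reset: what is moved stays moved. The work goes in short steps, Python scripts to look and compute and a tool call to move; the robot and the scene stay as the last step left them, time stands still between calls to the robot, and variables do not carry over. Pictures are saved under pics/ and viewed, at most 10 in all, crops included, and the job is handed in when it is done.

Besides the shell and the picture viewer there is one more tool, called after "Emit:" by a JSON object that holds its "method" and its "body". jog_arm: Moves the arm, as the interface text tells. Its arguments: {"type":"object","properties":{"deltas":{"type":"array"},"newtons":{"type":"number"}},"required":["deltas"]}

```bash
ls; mkdir -p pics
python3 - <<'E'
from station import bot
import cv2,numpy as np
for n in("top","side"):
    c=bot.read_camera(n); cv2.imwrite(f"pics/{n}0.png",c["img"][:,:,::-1]); np.savez(f"{n}0.npz",**c)
    print(n,c["K"],c["dist_coeffs"],c["eye"],c["attitude"])
o=bot.get_obs();print(o,bot.tip_reach)
E
```

```text
pics
top [[408.37698975   0.         277.5615424 ]
 [  0.         408.37698975 210.62730462]
 [  0.           0.           1.        ]] [-0.11742111  0.          0.          0.          0.        ] [ 0.39939344 -0.00427979  1.01068649] [-0.06828946  0.70995239 -0.6975852   0.06840347]
side [[536.22109175   0.         284.16404362]
 [  0.         536.22109175 206.52515614]
 [  0.           0.           1.        ]] [-0.1485063  0.         0.         0.         0.       ] [0.63881043 0.35983659 1.19209331] [-0.01655309  0.09341927  0.98031276 -0.17316385]
{'t': 0.1, 'q': array([-1.40508735,  0.47773743,  0.02236935,  1.55636938, -0.01146536,
        1.1092721 , -0.08313223]), 'joint_vel': array([-4.05138829e-04, -2.28140904e-03,  1.02593397e-03, -2.35719875e-03,
       -6.03466527e-04,  1.56735918e-04, -4.29378027e-05]), 'joint_torque': array([ 4.30620887e-03, -5.97766578e+01,  1.61335699e+00, -2.81955224e+01,
        1.27759666e-02,  5.07071265e-03, -4.37924641e-06]), 'eef_pos': array([0.18241882, 0.64936575, 0.25240293]), 'tool_rot': array([-3.11573218e-05,  1.36487404e-01,  9.90641459e-01, -8.28366527e-04]), 'contact_force': array([ 0.21568982, -0.31800406,  0.18649221]), 'torque': array([-0.04205052,  0.02076957,  0.0141192 ]), 'grasp_force': 0.0, 'gripper_width': 0.9988621268092466} 0.022
```

View pics/top0.png

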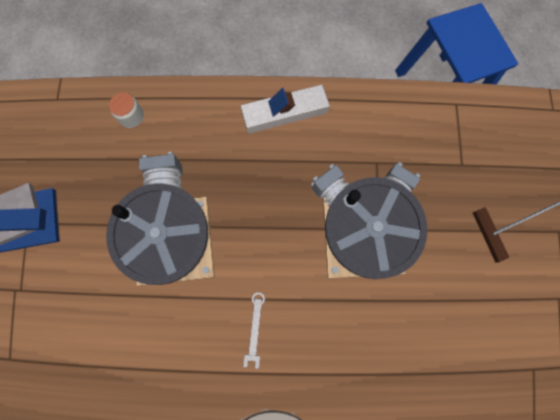

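View pics/side0.png

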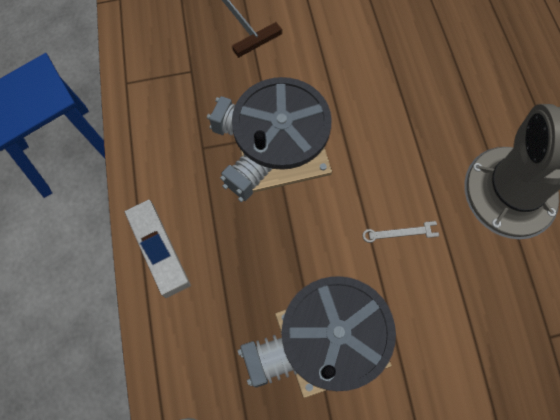

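The single-cylinder pump is the left one in the top view: nut at about (155,232), handle top about (119,211), head about (160,163). In the side view its nut is at about (339,332) and its handle about (328,372).

```bash
cat > h.py <<'E'
import cv2,numpy as np
from scipy.spatial.transform import Rotation as R
def cast(c,uv,z):
    p=cv2.undistortPoints(np.array([[uv]],float),c["K"],c["dist_coeffs"])[0,0]
    w,x,y,zz=c["attitude"]; d=R.from_quat([x,y,zz,w]).as_matrix()@[p[0],p[1],1]
    return c["eye"]+d*(z-c["eye"][2])/d[2]
def dark(c,lo,hi,roi):
    g=cv2.cvtColor(c["img"],cv2.COLOR_RGB2GRAY); m=np.uint8((g>=lo)&(g<=hi)*1)*255
    k=np.zeros_like(m); a,b,e,f=roi; k[b:f,a:e]=m[b:f,a:e]; return k
E
python3 - <<'E'
from h import *
T=dict(np.load("top0.npz"));S=dict(np.load("side0.npz"))
for n,c,nut,hd,head in(("top",T,(155,232),(119,211),(160,162)),("side",S,(339.5,332),(328,372),(254,364))):
    print(n,"nut",cast(c,nut,.158),"handle",cast(c,hd,.207),"head",cast(c,head,.113))
rows=[]
for n,c,r in(("top",T,(95,170,220,295)),("side",S,(270,265,405,400))):
    x0,y0,x1,y1=r; im=c["img"][y0:y1,x0:x1][:,:,::-1]
    rows.append(cv2.resize(im,(400,400),interpolation=cv2.INTER_CUBIC))
    g=im.max(2); m=np.uint8(g<22)*255
    n_,l,st,ce=cv2.connectedComponentsWithStats(m)
    for i in range(1,n_):
        if st[i,4]>15: print(n,"black",st[i],ce[i]+[x0,y0])
cv2.imwrite("pics/crop.png",np.hstack(rows))
E
```

```text
top nut [0.51559499 0.25706548 0.158     ] handle [0.55044728 0.32055097 0.207     ] head [0.68550228 0.27182016 0.113     ]
side nut [0.51190759 0.25982891 0.158     ] handle [0.55342729 0.33018504 0.207     ] head [0.6844234  0.28471553 0.113     ]
top black [23 37 10 11 64] [122.921875 212.75    ]
side black [ 52 101  13  12  80] [326.875  371.9875]
```

View pics/crop.png

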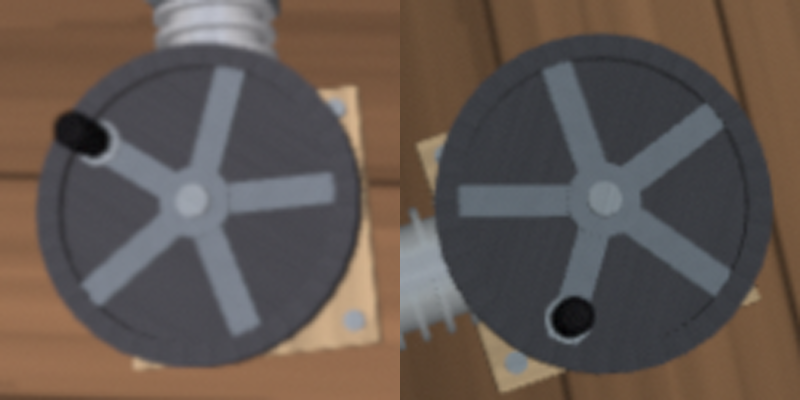

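Run:
```python
from h import *
T=dict(np.load("top0.npz"));S=dict(np.load("side0.npz"))
a=T["img"][145:205,125:205][:,:,::-1]; b=S["img"][330:390,230:310][:,:,::-1]
cv2.imwrite("pics/crop2.png",np.hstack([cv2.resize(i,(400,300),interpolation=cv2.INTER_CUBIC) for i in(a,b)]))
for n,c,nut,hd in(("top",T,(154.7,232.2),(116.9,210.6)),("side",S,(339.2,331.8),(328.4,372.3))):
    print(n,cast(c,nut,.158),cast(c,hd,.207))
```

```text
top [0.51515182 0.25768676 0.158     ] [0.55119898 0.32508207 0.207     ]
side [0.51238849 0.25934462 0.158     ] [0.55283671 0.3308404  0.207     ]
```

View pics/crop2.png

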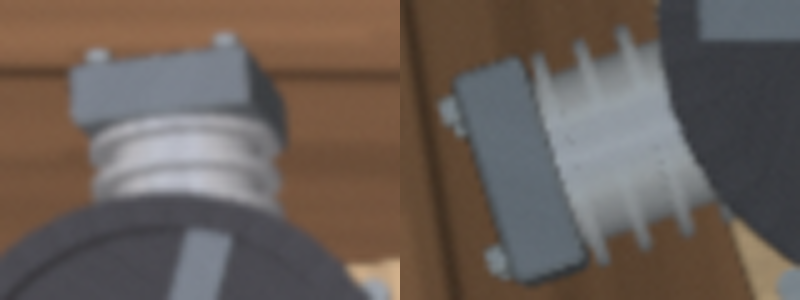

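In the magnified head crops, the top-face corners are at (75,68),(248,50),(250,100),(80,122) in the left one. In the right one they are at (458,78),(518,60),(580,262),(518,280).

Run:
```python
from h import *
T=dict(np.load("top0.npz"));S=dict(np.load("side0.npz"))
nut=np.array([.5138,.2585]);h=np.array([.552,.328])
for c,o,P in((T,(125,145),[(75,68),(248,50),(250,100),(80,122)]),(S,(150,330),[(458,78),(518,280),(580,262),(518,60)])):
    X=np.array([cast(c,(o[0]+u/5,o[1]+v/5),.113)[:2] for u,v in P]); 
    m=X.mean(0);e=X[0]-X[1];print(X.round(4).tolist(),m,"yaw c",np.arctan2(*(m-nut)[::-1]),"yaw edge",np.arctan2(-e[0],e[1]),np.linalg.norm(e))
d=h-nut;print(np.arctan2(d[1],d[0]),np.linalg.norm(d))
```

```text
[[0.6934, 0.3202], [0.7029, 0.2386], [0.6786, 0.2359], [0.6672, 0.3154]] [0.68550911 0.27754651] yaw c 0.11047153299321069 yaw edge 0.11546545924502254 0.08213076608273291
[[0.7023, 0.2449], [0.6926, 0.3261], [0.6677, 0.3238], [0.6777, 0.2423]] [0.68507256 0.2842995 ] yaw c 0.14951013362784346 yaw edge -3.0224995099142156 0.08174533189740575
1.0682293284332076 0.07930630491959641
```

Emit:
{"method": "jog_arm", "body": {"deltas": [[0.02, -0.017, 0.01, 0, 0, 0, 1], [0.035, -0.03, 0, 0, 0, 0, 1], [0.04, -0.035, 0, 0, 0, 0, 1], [0.035, -0.03, 0, 0, 0, 0, 1], [0.035, -0.03, 0, 0, 0, 0, 1], [0.035, -0.03, 0, 0, 0, 0, 1], [0.035, -0.03, 0, 0, 0, 0, 1], [0.035, -0.03, 0, 0, 0, 0, 1], [0.035, -0.03, 0, 0, 0, 0, 1], [0.02, -0.017, 0, 0, 0, 0, 1]]}}

```text
t: 1.1
eef_pos: [0.5083, 0.3687, 0.2631]
tool_rot: [0.001, 0.139, 0.99, -0.001]
contact_force: [0.1, -0.2, -0.1]
gripper_width: 0.999
grasp_force: 0.0
```

Emit:
{"method": "jog_arm", "body": {"deltas": [[0.02, -0.018, 0, 0, 0, 0, 1], [0.018, -0.016, 0, 0, 0, 0, 1], [0.003, -0.003, 0, 0, 0, 0, 1], [0, 0, 0, 0, 0, 0, 1], [0, 0, 0, 0, 0, 0, 1]]}}

```text
t: 1.6
eef_pos: [0.5449, 0.3372, 0.263]
tool_rot: [-0.001, 0.136, 0.991, 0.0]
contact_force: [0.1, 0.2, -1.1]
gripper_width: 0.998
grasp_force: 0.0
```

Run:
```python
from station import bot
from h import *
ims=[]
for n,(x0,y0,x1,y1) in(("top",(50,130,250,330)),("side",(230,220,430,420))):
    c=bot.read_camera(n); np.savez(f"{n}1.npz",**c); ims.append(cv2.resize(c["img"][y0:y1,x0:x1][:,:,::-1],(400,400),interpolation=cv2.INTER_CUBIC))
cv2.imwrite("pics/close.png",np.hstack(ims)); print(bot.get_obs()["eef_pos"])
```

```text
[0.54483384 0.33753511 0.26317706]
```

View pics/close.png

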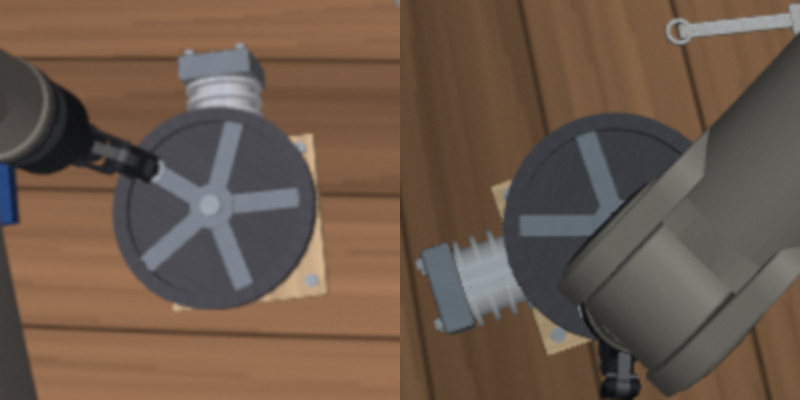

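The gripper hovers by the handle in both views. The top crop shows the handle just under the fingers at about (155,168), and the wheel hasn't moved. I'll correct by the small offset and go down.

Emit:
{"method": "jog_arm", "body": {"deltas": [[0.0075, -0.009, 0, 0, 0, 0, 1], [0, 0, -0.005, 0, 0, 0, 1], [0, 0, -0.015, 0, 0, 0, 1], [0, 0, -0.015, 0, 0, 0, 1], [0, 0, -0.015, 0, 0, 0, 1], [0, 0, -0.015, 0, 0, 0, 1], [0, 0, -0.011, 0, 0, 0, 1], [0, 0, 0, 0, 0, 0, 1]]}}

```text
t: 2.5
eef_pos: [0.5525, 0.3264, 0.1849]
tool_rot: [-0.001, 0.136, 0.991, -0.001]
contact_force: [0.3, -0.5, -0.3]
gripper_width: 1.0
grasp_force: 0.0
```

Emit:
{"method": "jog_arm", "body": {"deltas": [[0, 0, 0, 0, 0, 0, 0.6], [0, 0, 0, 0, 0, 0, 0.4], [0, 0, 0, 0, 0, 0, 0.3], [0, 0, 0, 0, 0, 0, 0.2], [0, 0, 0, 0, 0, 0, 0.1], [0, 0, 0, 0, 0, 0, 0], [0, 0, 0, 0, 0, 0, 0], [0, 0, 0, 0, 0, 0, 0]], "newtons": 50}}

```text
t: 3.3
eef_pos: [0.5544, 0.3289, 0.1885]
tool_rot: [0.001, 0.136, 0.991, 0.002]
contact_force: [1.7, 5.1, 2.3]
gripper_width: 0.281
grasp_force: 49.9
```

Emit:
{"method": "jog_arm", "body": {"deltas": [[0.004, -0.0025, 0, 0, 0, 0, 0], [0.0053, -0.0037, 0, 0, 0, 0, 0], [0.005, -0.004, 0, 0, 0, 0, 0], [0.0045, -0.0045, 0, 0, 0, 0, 0], [0.0042, -0.0048, 0, 0, 0, 0, 0], [0.0038, -0.0051, 0, 0, 0, 0, 0], [0, 0, 0, 0, 0, 0, 0]]}}

```text
t: 4.0
eef_pos: [0.5811, 0.3052, 0.1885]
tool_rot: [0.001, 0.136, 0.991, 0.002]
contact_force: [2.7, 7.3, 3.3]
gripper_width: 0.277
grasp_force: 50.0
```

Emit:
{"method": "jog_arm", "body": {"deltas": [[0.0034, -0.0054, 0, 0, 0, 0, 0], [0.003, -0.0057, 0, 0, 0, 0, 0], [0.0025, -0.0059, 0, 0, 0, 0, 0], [0.002, -0.0061, 0, 0, 0, 0, 0], [0.0015, -0.0062, 0, 0, 0, 0, 0], [0.001, -0.0063, 0, 0, 0, 0, 0], [0, 0, 0, 0, 0, 0, 0]]}}

```text
t: 4.7
eef_pos: [0.5956, 0.2669, 0.1885]
tool_rot: [0.002, 0.137, 0.991, 0.001]
contact_force: [4.6, 3.4, 3.3]
gripper_width: 0.277
grasp_force: 50.1
```

Emit:
{"method": "jog_arm", "body": {"deltas": [[0.0004, -0.005, 0, 0, 0, 0, 0], [0, -0.005, 0, 0, 0, 0, 0], [-0.0002, -0.005, 0, 0, 0, 0, 0], [-0.0004, -0.004, 0, 0, 0, 0, 0], [0, 0, 0, 0, 0, 0, 0], [0, 0, 0, 0, 0, 0, 0]]}}

```text
t: 5.3
eef_pos: [0.595, 0.246, 0.1885]
tool_rot: [0.001, 0.137, 0.991, -0.0]
contact_force: [3.1, -1.8, 6.5]
gripper_width: 0.277
grasp_force: 50.6
```

Run:
```python
from station import bot
from h import *
c=bot.read_camera("top"); np.savez("top2.npz",**c)
cv2.imwrite("pics/end.png",cv2.resize(c["img"][140:300,70:280][:,:,::-1],(787,600),interpolation=cv2.INTER_CUBIC)); print(bot.get_obs()["eef_pos"])
```

```text
[0.59493363 0.24596363 0.18845837]
```

View pics/end.png

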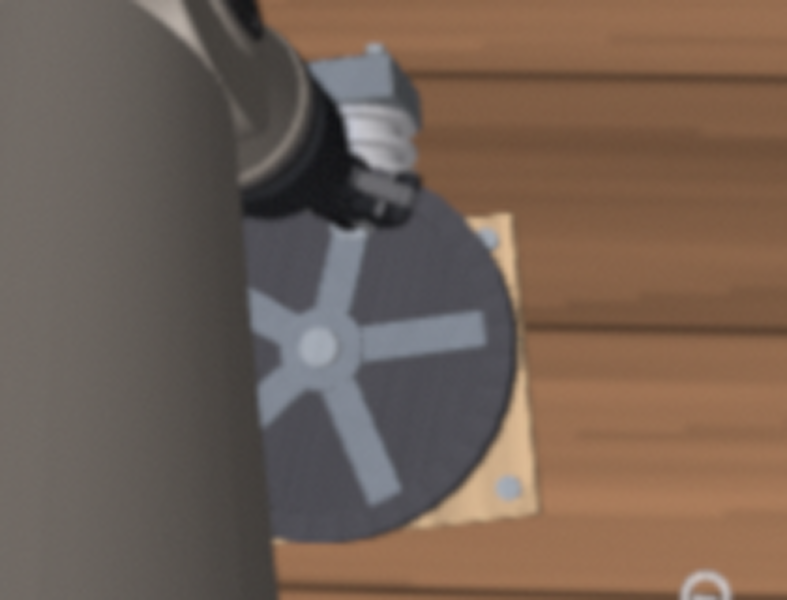

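The handle now points slightly right of the cylinder, with its spoke running from the nut (318,345) to about (350,235). The TCP puts it near 15° past the line. Releasing.

Emit:
{"method": "jog_arm", "body": {"deltas": [[0, 0, 0, 0, 0, 0, 0.5], [0, 0, 0, 0, 0, 0, 0.8], [0, 0, 0, 0, 0, 0, 1], [0, 0, 0, 0, 0, 0, 1], [0, 0, 0, 0, 0, 0, 1], [0, 0, 0.01, 0, 0, 0, 1], [0, 0, 0.02, 0, 0, 0, 1], [0, 0, 0.025, 0, 0, 0, 1], [0, 0, 0.025, 0, 0, 0, 1], [0, 0, 0.03, 0, 0, 0, 1]]}}

```text
t: 6.35
eef_pos: [0.5933, 0.2476, 0.2985]
tool_rot: [-0.0, 0.137, 0.991, -0.0]
contact_force: [0.3, 1.0, -0.4]
gripper_width: 1.002
grasp_force: 0.0
```

Emit:
{"method": "jog_arm", "body": {"deltas": [[-0.02, 0.025, 0, 0, 0, 0, 1], [-0.03, 0.03, 0, 0, 0, 0, 1], [-0.035, 0.03, 0, 0, 0, 0, 1], [-0.035, 0.03, 0, 0, 0, 0, 1], [-0.035, 0.03, 0, 0, 0, 0, 1], [-0.035, 0.03, 0, 0, 0, 0, 1], [-0.035, 0.03, 0, 0, 0, 0, 1], [-0.035, 0.03, 0, 0, 0, 0, 1], [-0.02, 0.02, 0, 0, 0, 0, 1], [0, 0, 0, 0, 0, 0, 1]]}}

```text
t: 7.35
eef_pos: [0.3086, 0.5066, 0.298]
tool_rot: [-0.001, 0.132, 0.991, 0.001]
contact_force: [-0.4, -0.0, -0.2]
gripper_width: 1.002
grasp_force: 0.0
```

Run:
```python
from station import bot
from h import *
ims=[]
for n,(x0,y0,x1,y1) in(("top",(95,145,225,295)),("side",(230,255,360,405))):
    c=bot.read_camera(n); np.savez(f"{n}3.npz",**c); ims.append(cv2.resize(c["img"][y0:y1,x0:x1][:,:,::-1],(390,450),interpolation=cv2.INTER_CUBIC))
cv2.imwrite("pics/rel.png",np.hstack(ims)); print(bot.get_obs()["eef_pos"])
```

```text
[0.31337198 0.50300941 0.29786871]
```

View pics/rel.png

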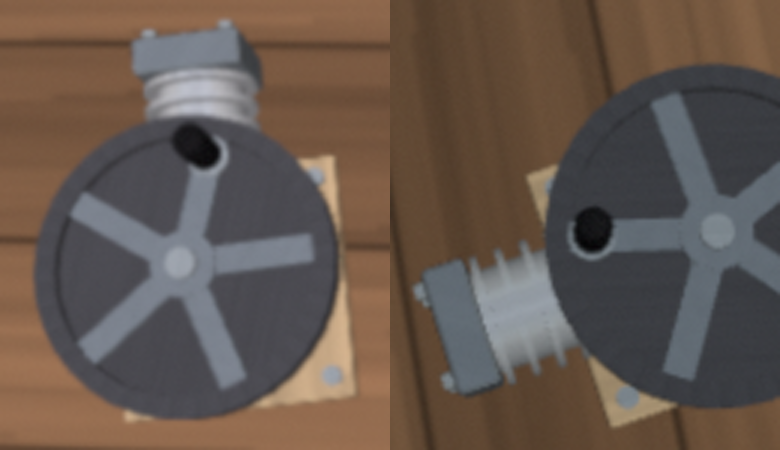

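The handle is clear of the gripper. Its top is at about (190,140) with the nut at (179,262) in the top crop, and at (594,228) with the nut at (718,231) in the side crop.

Run:
```python
from h import *
for n,o,nut,hd in(("top",(95,145),(179,262),(190,140)),("side",(230,255),(328,231),(204,228))):
    c=dict(np.load(n+"3.npz")); f=lambda p,z:cast(c,(o[0]+p[0]/3,o[1]+p[1]/3),z)[:2]
    a,b=f(nut,.158),f(hd,.207); d=b-a; print(a,b,np.degrees(.12-np.arctan2(d[1],d[0])))
```

```text
[0.51486421 0.25773861] [0.59213568 0.24137053] 18.83542125393743
[0.5122205  0.25976634] [0.59163824 0.24819168] 15.167628571574975
```

About 15–19° past the line, which fits the task.

```bash
python3 -c "
from station import bot
print(bot.hand_in())"
```

```text
the job is handed in; nothing more can be done
None
```

I turned the single-cylinder pump's flywheel clockwise over compression and let go with its handle about 15–19° past the cylinder line (camera estimate). I left the twin-cylinder pump alone and handed the job in at about 7.5 s; no verdict came back.

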